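# Centre a steel ring on the vise's ceramic rest pad

### The job

Get the taller, narrower steel ring ready for heating: set it down gently on the round white ceramic pad between the vise's V jaws, then push the sliding jaw up until you feel the ring nipped in both Vs and keep a steady hand push of about 15 N on the jaw for a moment, never a hard squeeze. The ring must end flat and centred on the pad, no edge overhanging, with your hand off it, and the other things on the bench left where they are.

Things in the scene. Friction and masses are not known exactly. Their poses are not given: they have to be found in the camera images.
- ring: The work: plain steel ring, 66 mm outside, 50 mm bore (8 mm wall), 32 mm tall, about 0.36 kg, lying flat on the bench on its end face. Origin: centre of its underside; z up along its axis. It is one of two loose rings: this is the narrower and taller one; the two may have changed places.
- vise: Fixed machine vise, dark cast steel. Origin: on the bench under the rest pad's centre; x = jaw axis, from the sliding jaw (robot's side) to the fixed jaw; y along the jaws. Base x -170 to +105 mm, ears y +-77 mm. Behind the jaw, a bracket (x = -163 mm, 42 mm high) and the screw's T bar (x = -183 mm), unused: the half-nut is released. Fixed jaw block x = 59 to 95 mm, top 84 mm high.
- pad: Round white ceramic rest pad on a stem amid the vise, 70 mm across, its level top 44 mm above the bench. Brittle: a ring dropped or rammed on it cracks it. Origin and axes the same as the vise's. The ring is 4 mm smaller across, so its edge overhangs when it is more than 2 mm off centre.
- pad_top (a point): Centre of the pad's top face, 44 mm above the bench: where the middle of the ring's underside belongs.
- fixed_v: V block on the fixed jaw: 90 degree V, upright oiled faces, opening towards the sliding jaw, 47 to 71 mm above the bench (clear above the pad). Origin and axes the same as the vise's; apex x = +46.7 mm, mouth tips x = +18.7 mm, y = +-28 mm. A ring fully pressed into it is centred on the pad. Less than 6 N on it, kept up for about a third of a second, does not seat the ring; over 20 N bruises the ring.
- jaw (a joint): Slide of the movable jaw in m: 0 = fully open, grows towards the fixed jaw, end stop 0.075; 0 to 0.012 at the start. It takes about 3 N to slide (sliding the ring along on the pad adds about 2 N) and stays where it is left. The 66 mm ring gets nipped between both Vs at about 0.055 minus the V block's setting, which is not measured: 0 to 18 mm (see jaw_rear). So feel for it.
- jaw_rear (a point): Middle of the flat upright rear face of the movable jaw's block, 60 mm above the bench: the place to push, along the vise's +x. Block 32 mm thick along x, 84 mm wide, from 28 to 84 mm high. A mirrored V block hangs before it from a slotted tail plate on its top (99 mm high with its screws), set 0 to 18 mm out from its face, differently each time. The Vs draw an off-side ring to the middle.
- wide_ring: Bystander: wider, flatter steel ring, 86 mm outside, 68 mm bore, 18 mm tall. Origin: centre of its underside. Leave it.
- cup: Bystander: dark steel cup, 84 mm across, 75 mm high, with a stub handle on either side (122 mm over both). Origin: centre of its underside. Leave it.
- pliers: Bystander: pliers lying flat, 190 mm long, 64 mm wide, 16 mm high. Origin near the middle of its length, at the bench, x towards the nose. Leave them.
Things that resemble listed ones, but are neither listed nor needed, are in the scene too. Leave any green look-alike of the ring alone.

How it is judged:
By the outcome, as a careful person would: the job done as asked, in the order asked, and still so for the second after the job is handed in, with the robot touching nothing.
It also fails if it takes over 70 s, if anything falls off the work surface, if the arm or the gripper's body presses on something with over 40 N, if the wrist force passes 120 N, or if a joint passes its speed limit or range.

### The arm

A 6-joint arm with a two-finger parallel gripper is mounted at the origin on the work surface. World frame = base frame: x ahead of the robot, y to its left, z up, the work surface at z = 0. Lengths are in m, angles in rad, forces in N, time in s.
With the tool pointing down it reaches from about 0.35 to 0.975 m from the base axis. Payload 4.9 kg.
Tool frame: the origin (TCP) lies on the mounting face of the last link; the fingertips stand 173 mm ahead of it and the grasp point (between the pads) lies 155 mm ahead of it; z points along the fingers, y is the direction in which the jaws open and shut (so a half turn about z gives the same grasp; the last joint's range is limited). The gripper opens to 85 mm and grips with 20 to 120 N. Pads are 22 mm wide; open, the fingers measure 114 mm over their backs; the gripper's body (76 mm by 85 mm) begins 54 mm behind the grasp point. The pads swing forward as they close: fully open they stand 13 mm farther back than shut.
Start: joints at [-1.219, 0.053, 1.613, -0, 1.476, -0.119], TCP at [0.283, -0.557, 0.405] pointing down, gripper open.
Joint ranges: [-3.01, 3.01], [-1.01, 2.22], [0.06, 2.58], [-1.02, 4.17], [0.09, 2.62], [-3.14, 3.14]. Speed limits (rad/s): [2.57, 2.57, 3.14, 3.14, 3.14, 3.14].

### API

Orientations are given as a unit quaternion [w, x, y, z].
In Python, from plant import manip gives the robot as it stands.
- The arm moves only by the tool play_rows, never from a script. Its argument "increments" is a list of rows, each an object with "offset": the shift along the tool's x, y, z in mm, a list of three; "twist": the turn about the tool's z in rad; "grip": the opening, from 0 (shut) to 1 (fully open). In form: [{"offset": [dx, dy, dz], "twist": twist, "grip": grip}, ...]. A call has 1 to 5 rows; each row is the pose to reach, as a shift and turn from the pose commanded when the call began, along the tool's axes at that moment; what a row does not reach only later rows make up. A row lasts 1/12 s, in which the tool goes at most 41.7 mm and 7.16 degrees, less where a joint would pass 70% of its speed; a pose out of reach is approached as far as the arm can. A call with a gripper value outside its range is refused whole. The fingers move at their own pace and stop on an object; the grip force is fixed at half the most. Time passes only in rows, so rows that repeat a pose let the fingers close. It gives the time, the measured TCP pose, the force and the opening at its end, in the units of the state.
- manip.state(): the state, without advancing time (a new reading comes with each control period).
- manip.grab_frame(name): name is "side" or "top" or "wrist"; returns the picture (400x640x3 uint8, blue, green, red); there is no depth.
- manip.get_calibration(name): a dict with "fx", "fy", "cx", "cy" (pixels), "T" (4x4, takes a point from camera to world coordinates). Camera axes: x right, y down, z forward; pixel columns grow to the right and rows downward; lengths in m; the calibration is good to about 2 mm. A picture is of the moment at which its call begins: read the wrist's pose just before it. get_calibration takes no time and is no camera call; for the wrist camera it gives the pose at the moment of the call.
- manip.job_done(): hands the job in, once; it reports no verdict.
Trained networks look in the newest picture that a camera, given by its name, has taken for a name from the list of things; names that differ only in an ending like _2 or _b are one class to them, and where a whole thing is asked for, a point or a joint stands for the part that bears it (a point fixed in the world has none). Each returns a list of dicts, best first, with "p" (0 to 1); they miss things now and then, are a little off and sometimes report something else, mostly with a low value. They report only what shows in the picture. A call takes as long as a camera call. They do not tell look-alikes from the thing itself.
- manip.boxes_of(query, camera): "xyz" ([x, y, z] in m, in the coordinates of the camera as it stood for that picture, good to about 4 mm: the middle of the surface that is visible of it).
- manip.tip_of(query, camera): "xyz" ([x, y, z] in m, in the coordinates of the camera as it stood for that picture, good to about 4 mm: a listed point, or the origin of a listed thing).
The state is a dict: "time": time; "joint_pos": joint angles; "joint_vel": joint speeds; "joint_efforts": joint torques, N m; "tool_pos": TCP position; "tool_rot": TCP orientation; "contact_force": force on the tool from outside, world axes, zero at the start; "ft_torque": the same for the moment, N m; "gripper_width": opening from 0.0 (shut) to 1.0 (fully open).
Only numpy, scipy, OpenCV 4.12 (cv2) and the standard library are available. Lean on these libraries where they do the work, as an engineer would, in place of code of your own. Each camera call takes 0.05 s, during which the arm holds its last target. There are 200 camera calls.

## Working session

There is one attempt and no reset: what is moved stays moved. The work goes in short steps, Python scripts to look and compute and a tool call to move; the robot and the scene stay as the last step left them, time stands still between calls to the robot, and variables do not carry over. Pictures are saved under pics/ and viewed, about 8 in all and at most 12, crops included, and the job is handed in when it is done.

Besides the shell and the picture viewer there is one more tool, called after "Request:" as name([rows], argument=value, ...), one row to a line, values as JSON. play_rows: Moves the arm, as the interface text tells. Its arguments: {"type":"object","properties":{"increments":{"type":"array"}},"required":["increments"]}

```bash
mkdir -p pics; cat > h.py <<'E'
import numpy as np, cv2
from plant import manip
def w(cam,p):
    T=np.array(manip.get_calibration(cam)["T"]); return T[:3,:3]@np.array(p)+T[:3,3]
def pix(cam,u,v,z):
    c=manip.get_calibration(cam);T=np.array(c["T"])
    d=T[:3,:3]@np.array([(u-c["cx"])/c["fx"],(v-c["cy"])/c["fy"],1]); return T[:3,3]+d*(z-T[2,3])/d[2]
def proj(cam,P):
    c=manip.get_calibration(cam);T=np.array(c["T"]);q=T[:3,:3].T@(np.array(P)-T[:3,3])
    return np.array([c["fx"]*q[0]/q[2]+c["cx"],c["fy"]*q[1]/q[2]+c["cy"]])
E
python3 - <<'E'
from h import *
for c in ["top","side"]:
    im=manip.grab_frame(c); cv2.imwrite(f"pics/{c}0.png",im)
    T=np.array(manip.get_calibration(c)["T"]);print(c,T[:3,3].round(3),T[:3,2].round(2))
    for n in ["ring","wide_ring","vise","pad_top","jaw_rear","fixed_v","cup","pliers"]:
        for r in manip.tip_of(n,c)[:3]: print(n,round(r["p"],2),w(c,r["xyz"]).round(3))
s=manip.state();print(s)
E
```

```text
top [ 0.368 -0.133  0.83 ] [ 0.17  0.01 -0.98]
ring 0.67 [ 0.461 -0.264  0.   ]
ring 0.67 [ 0.368 -0.273  0.001]
ring 0.56 [ 0.488 -0.15   0.003]
wide_ring 0.83 [ 0.628 -0.196 -0.003]
vise 0.84 [0.579 0.176 0.004]
vise 0.72 [0.449 0.133 0.06 ]
pad_top 0.72 [0.582 0.175 0.045]
jaw_rear 0.6 [ 0.626 -0.2   -0.004]
jaw_rear 0.57 [0.45  0.132 0.063]
cup 0.58 [ 0.431 -0.46   0.006]
pliers 0.73 [ 0.606 -0.406  0.002]
side [0.055 0.5   0.773] [ 0.44 -0.6  -0.67]
ring 0.85 [ 0.391 -0.091 -0.   ]
ring 0.61 [ 0.363 -0.271 -0.002]
ring 0.59 [ 0.49  -0.151 -0.001]
wide_ring 0.65 [ 0.622 -0.198 -0.001]
vise 0.93 [0.581 0.173 0.001]
vise 0.5 [ 0.62  -0.199 -0.001]
vise 0.18 [0.582 0.172 0.042]
pad_top 0.96 [0.577 0.172 0.041]
jaw_rear 0.78 [0.449 0.128 0.057]
jaw_rear 0.73 [ 0.429 -0.458  0.001]
cup 0.75 [ 0.428 -0.458  0.001]
pliers 0.93 [ 0.605 -0.409 -0.004]
pliers 0.6 [0.583 0.172 0.004]
pliers 0.5 [0.446 0.132 0.058]
{'time': 0.9, 'joint_pos': array([-1.21898471e+00,  5.26821647e-02,  1.61285437e+00,  9.99688730e-06,
        1.47598617e+00, -1.18979449e-01]), 'joint_vel': array([ 2.82331403e-04, -3.41335946e-04,  1.98235437e-05, -1.11674886e-03,
       -1.96861416e-03, -6.93860629e-05]), 'joint_efforts': array([ 2.50472069e-03, -3.93693388e+01, -3.70467317e+01,  5.61492834e-05,
        4.63791548e-04,  9.34932388e-06]), 'tool_pos': array([ 0.28350493, -0.55699283,  0.40474193]), 'tool_rot': array([3.41561740e-05, 9.72422278e-01, 2.33227168e-01, 9.00431151e-06]), 'contact_force': array([-0.31512224, -0.50045845,  0.40118925]), 'ft_torque': array([-0.0087261 ,  0.00199069,  0.02767936]), 'gripper_width': 0.9970486009463929}
```

View pics/top0.png

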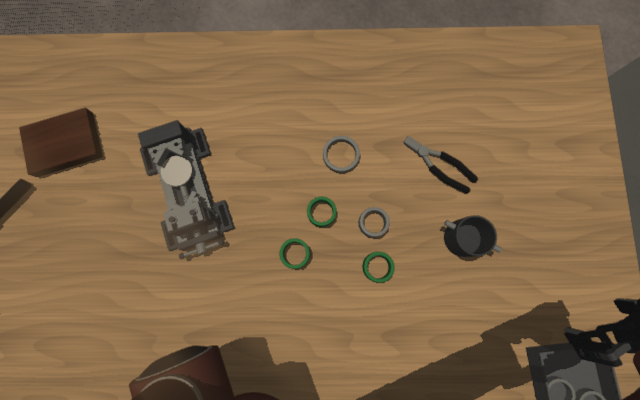

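View pics/side0.png

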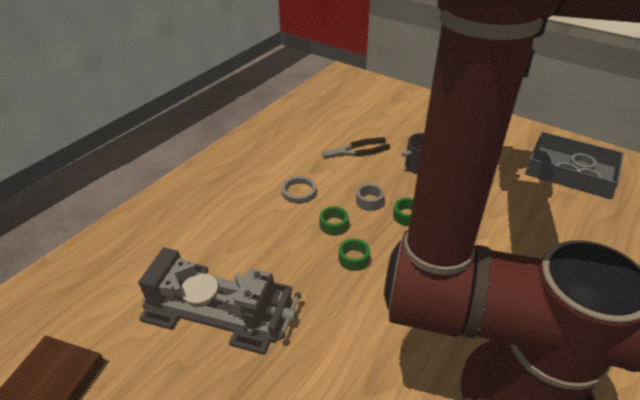

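The narrow steel ring is at about (374,222) in the top view, world (0.461,-0.264). The wide ring is at (341,155), the greens are at (322,212), (295,254) and (378,267), and the vise pad is at (176,171). The vise yaw is about 18.5°. Next I move to a hover over the ring, with the tool x along the vise x.

Request:
play_rows([
  {"offset":[33,-20,5],"twist":0.05,"grip":1},
  {"offset":[66,-41,10],"twist":0.1,"grip":1},
  {"offset":[99,-61,15],"twist":0.148,"grip":1},
  {"offset":[132,-82,20],"twist":0.148,"grip":1},
  {"offset":[165,-102,25],"twist":0.148,"grip":1},
])

```text
time: 1.32
tool_pos: [0.3848, -0.3896, 0.3796]
tool_rot: [0.0, 0.987, 0.16, 0.0]
contact_force: [1.0, 0.6, -0.3]
gripper_width: 1.001
```

```bash
cat >> h.py <<'E'
from scipy.spatial.transform import Rotation as Ro
def rot():
    q=manip.state()["tool_rot"]; return Ro.from_quat([q[1],q[2],q[3],q[0]]).as_matrix()
def st():
    s=manip.state(); R=rot()
    print("t",round(s["time"],2),"tcp",s["tool_pos"].round(4),"yaw",np.degrees(np.arctan2(R[1,0],R[0,0])).round(2),"Ftool",(R.T@s["contact_force"]).round(1),"g",round(s["gripper_width"],3))
def off(P): print("off",((rot().T@(np.array(P)-manip.state()["tool_pos"]))*1000).round(1))
E
python3 -c "
from h import *
st();off([.461,-.264,.36])"
```

```text
t 1.32 tcp [ 0.3848 -0.3896  0.3796] yaw 18.46 Ftool [ 1.2 -0.3  0.3] g 1.001
off [112.1 -95.1  19.6]
```

Request:
play_rows([
  {"offset":[30,-25,5],"twist":0,"grip":1},
  {"offset":[60,-50,10],"twist":0,"grip":1},
  {"offset":[90,-76,15],"twist":0,"grip":1},
  {"offset":[112,-95,20],"twist":0,"grip":1},
  {"offset":[112,-95,20],"twist":0,"grip":1},
])

```text
time: 1.73
tool_pos: [0.4619, -0.2616, 0.3585]
tool_rot: [-0.001, 0.987, 0.163, -0.0]
contact_force: [0.6, -0.4, -0.6]
gripper_width: 0.994
```

```bash
python3 - <<'E'
from h import *
st()
im=manip.grab_frame("wrist"); cv2.imwrite("pics/w1.png",im)
for n in ["ring","wide_ring"]:
    for r in manip.tip_of(n,"wrist")[:4]: P=w("wrist",r["xyz"]);print(n,round(r["p"],2),P.round(4),proj("wrist",P).round())
# ellipse fits of gray (low-sat, bright) blobs
hsv=cv2.cvtColor(im,cv2.COLOR_BGR2HSV)
m=((hsv[...,1]<50)&(hsv[...,2]>60)).astype(np.uint8)
n,l,s,c=cv2.connectedComponentsWithStats(m)
for i in range(1,n):
    if s[i,4]>300: print(s[i],c[i].round())
E
```

```text
t 1.73 tcp [ 0.4619 -0.2616  0.3585] yaw 18.81 Ftool [0.4 0.6 0.6] g 0.994
ring 0.84 [ 0.3938 -0.0945  0.0005] [153. 187.]
ring 0.65 [ 0.3646 -0.2709  0.0014] [299. 258.]
[ 266    0   93   41 1093] [312.  23.]
[430 252  31  39 313] [443. 272.]
```

View pics/w1.png

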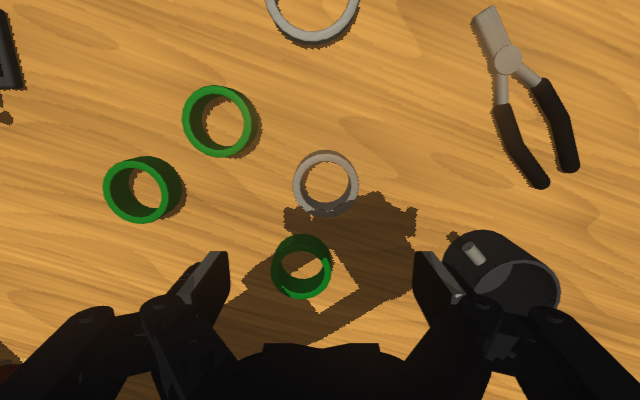

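The wrist view shows the steel ring with its top face centred near (325,182) and spanning 292–358, partly shadowed at its lower edge. A green look-alike sits below it at (301,266).

```bash
python3 - <<'E'
from h import *
for c in [(325,182)]: print(pix("wrist",*c,.032))
for a,b in [((292,182),(358,182)),((326,150),(326,215))]: print(np.linalg.norm(pix("wrist",*a,.032)-pix("wrist",*b,.032)))
print("top", pix("top",374,222,.016), pix("top",176,171,.044))
# refine in top: low-saturation pixels around the ring, circle fit of outer top
im=cv2.imread("pics/w1.png");hsv=cv2.cvtColor(im,cv2.COLOR_BGR2HSV)
print(hsv[182,280:310].tolist()[::3])
m=(hsv[...,1]<70)&(hsv[...,2]>50); m=m.astype(np.uint8); m[:140]=0;m[225:]=0;m[:,:280]=0;m[:,370:]=0
ys,xs=np.nonzero(m);print(xs.min(),xs.max(),ys.min(),ys.max())
pts=cv2.convexHull(np.c_[xs,ys].astype(np.int32)); print(cv2.fitEllipse(pts),cv2.minEnclosingCircle(pts))
print(manip.get_calibration("wrist")["T"])
E
```

```text
[ 0.46569555 -0.26817351  0.032     ]
0.06476739301413302
0.06538929301760939
top [ 0.46296796 -0.26583396  0.016     ] [0.57885928 0.17441807 0.044     ]
[[17, 166, 191], [17, 165, 193], [17, 166, 189], [17, 167, 186], [17, 119, 156], [19, 53, 145], [17, 55, 145], [15, 110, 74], [16, 163, 97], [17, 164, 197]]
293 357 154 216
((324.9004821777344, 185.47265625), (62.29963684082031, 64.6285629272461), 97.10973358154297) ((325.2008056640625, 185.55661010742188), 32.521705627441406)
[[ 0.31872171 -0.91070269 -0.26274909  0.52763746]
 [-0.94784716 -0.3057944  -0.08986402 -0.24253388]
 [ 0.00149221  0.27768759 -0.96067027  0.32862397]
 [ 0.          0.          0.          1.        ]]
```

```bash
python3 -c "
from h import *
st();off([.464,-.2668,.178])"
```

```text
t 1.88 tcp [ 0.4604 -0.2657  0.3599] yaw 18.53 Ftool [ 0.  -0.3  0.7] g 1.004
off [  3.2   2.1 181.9]
```

Request:
play_rows([
  {"offset":[3,2,38],"twist":0,"grip":1},
  {"offset":[3,2,76],"twist":0,"grip":1},
  {"offset":[3,2,105],"twist":0,"grip":1},
  {"offset":[3,2,125],"twist":0,"grip":1},
  {"offset":[3,2,125],"twist":0,"grip":1},
])

```text
time: 2.3
tool_pos: [0.4613, -0.2667, 0.2295]
tool_rot: [-0.003, 0.987, 0.159, -0.003]
contact_force: [-1.0, -0.2, -1.9]
gripper_width: 1.001
```

```bash
python3 - <<'E'
from h import *
st()
im=manip.grab_frame("wrist"); cv2.imwrite("pics/w2.png",im)
off([.464,-.2668,.178])
E
```

```text
t 2.3 tcp [ 0.4613 -0.2667  0.2295] yaw 18.36 Ftool [-1.  -0.1  1.9] g 1.001
off [ 1.8  0.3 54.4]
```

View pics/w2.png

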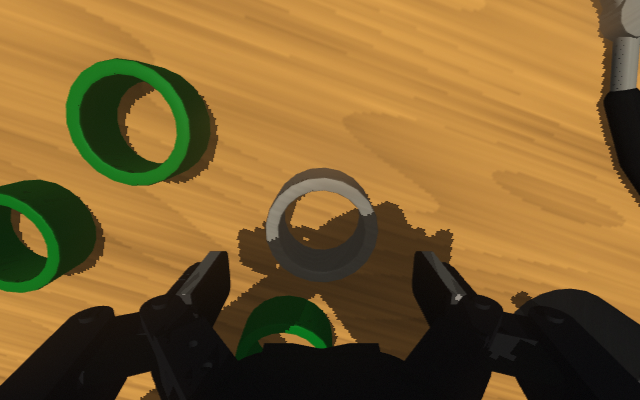

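The steel ring spans columns 266–378 and is centred between the fingers at column ~321. Descending.

Request:
play_rows([
  {"offset":[1,0,25],"twist":0,"grip":1},
  {"offset":[1,0,42],"twist":0,"grip":1},
  {"offset":[1,0,54],"twist":0,"grip":1},
  {"offset":[1,0,54],"twist":0,"grip":1},
  {"offset":[1,0,54],"twist":0,"grip":1},
])

```text
time: 2.77
tool_pos: [0.465, -0.267, 0.1818]
tool_rot: [0.0, 0.987, 0.16, 0.0]
contact_force: [-0.1, 0.9, -0.3]
gripper_width: 0.998
```

```bash
python3 - <<'E'
from h import *
st()
im=manip.grab_frame("wrist"); cv2.imwrite("pics/w3.png",im)
E
```

```text
t 2.77 tcp [ 0.465  -0.267   0.1818] yaw 18.46 Ftool [ 0.2 -0.9  0.3] g 0.998
```

View pics/w3.png

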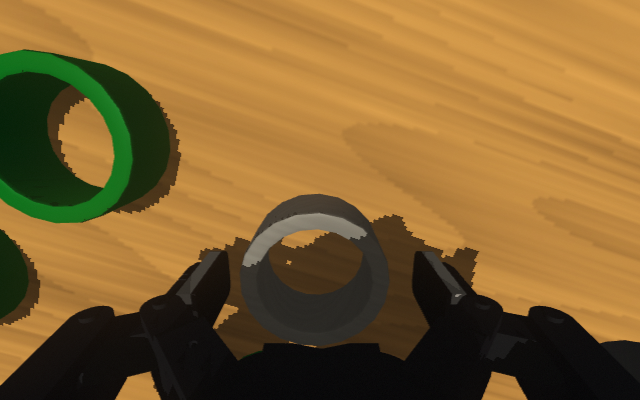

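```bash
python3 - <<'E'
from h import *
st()
for v in (277,280,283):
    P=pix("wrist",314.5,v,.032); off([*P[:2],.176])
E
```

```text
t 2.82 tcp [ 0.4653 -0.2671  0.1824] yaw 18.47 Ftool [ 0.  -0.7 -0.6] g 1.001
off [ 2.6 -2.9  6.4]
off [ 1.1 -2.9  6.4]
off [-0.3 -2.9  6.4]
```

Request:
play_rows([
  {"offset":[0.5,-2,6],"twist":0,"grip":1},
  {"offset":[0.5,-2,6],"twist":0,"grip":0.9},
  {"offset":[0.5,-2,6],"twist":0,"grip":0.8},
  {"offset":[0.5,-2,6],"twist":0,"grip":0.6},
  {"offset":[0.5,-2,6],"twist":0,"grip":0.6},
])

```text
time: 3.23
tool_pos: [0.4651, -0.2644, 0.1757]
tool_rot: [0.0, 0.987, 0.161, 0.0]
contact_force: [-0.3, 0.9, 4.8]
gripper_width: 0.754
```

Request:
play_rows([
  {"offset":[0,0,0],"twist":0,"grip":0.5},
  {"offset":[0,0,0],"twist":0,"grip":0.5},
  {"offset":[0,0,0],"twist":0,"grip":0.5},
])

```text
time: 3.48
tool_pos: [0.4651, -0.2644, 0.1757]
tool_rot: [0.0, 0.987, 0.161, 0.0]
contact_force: [-0.7, 0.9, 6.1]
gripper_width: 0.752
```

```bash
python3 -c "
from h import *
st()"
```

```text
t 3.48 tcp [ 0.4651 -0.2644  0.1757] yaw 18.5 Ftool [-0.4 -1.  -6.1] g 0.752
```

Request:
play_rows([
  {"offset":[0,0,-20],"twist":0,"grip":0.5},
  {"offset":[0,0,-55],"twist":0,"grip":0.5},
  {"offset":[0,0,-95],"twist":0,"grip":0.5},
  {"offset":[0,0,-130],"twist":0,"grip":0.5},
  {"offset":[0,0,-150],"twist":0,"grip":0.5},
])

```text
time: 3.9
tool_pos: [0.465, -0.2644, 0.3284]
tool_rot: [0.002, 0.987, 0.161, 0.002]
contact_force: [0.8, -1.3, -2.8]
gripper_width: 0.749
```

```bash
python3 -c "
from h import *
st()
im=manip.grab_frame('wrist'); cv2.imwrite('pics/w4.png',im)
off([.58,.174,.33])"
```

```text
t 3.9 tcp [ 0.465  -0.2644  0.3284] yaw 18.5 Ftool [0.4 1.5 2.8] g 0.749
off [ 247.6 -380.1    0. ]
```

Request:
play_rows([
  {"offset":[14,-34,0],"twist":0,"grip":0.5},
  {"offset":[29,-68,0],"twist":0,"grip":0.5},
  {"offset":[44,-103,0],"twist":0,"grip":0.5},
  {"offset":[60,-138,0],"twist":0,"grip":0.5},
  {"offset":[75,-173,0],"twist":0,"grip":0.5},
])

```text
time: 4.37
tool_pos: [0.4799, -0.0745, 0.322]
tool_rot: [-0.001, 0.987, 0.16, -0.001]
contact_force: [0.9, 0.6, -3.4]
gripper_width: 0.754
```

Request:
play_rows([
  {"offset":[14,-35,0],"twist":0,"grip":0.5},
  {"offset":[29,-70,0],"twist":0,"grip":0.5},
  {"offset":[44,-105,0],"twist":0,"grip":0.5},
  {"offset":[60,-140,0],"twist":0,"grip":0.5},
  {"offset":[75,-175,0],"twist":0,"grip":0.5},
])

```text
time: 4.78
tool_pos: [0.4955, 0.1153, 0.3221]
tool_rot: [-0.0, 0.987, 0.161, -0.002]
contact_force: [0.4, -1.1, -3.5]
gripper_width: 0.759
```

Request:
play_rows([
  {"offset":[10,-20,0],"twist":0,"grip":0.5},
  {"offset":[14,-32,0],"twist":0,"grip":0.5},
  {"offset":[14,-32,0],"twist":0,"grip":0.5},
  {"offset":[14,-32,0],"twist":0,"grip":0.5},
])

```text
time: 5.12
tool_pos: [0.4991, 0.1481, 0.3229]
tool_rot: [0.0, 0.987, 0.161, -0.001]
contact_force: [0.3, -0.1, -3.5]
gripper_width: 0.756
```

```bash
python3 - <<'E'
from h import *
st()
for c in ["wrist","top","side"]:
    im=manip.grab_frame(c); cv2.imwrite(f"pics/{c}5.png",im)
    for n in ["vise","pad_top","jaw_rear","fixed_v"]:
        for r in manip.tip_of(n,c)[:1]: P=w(c,r["xyz"]);print(c,n,round(r["p"],2),P.round(4),proj(c,P).round())
E
```

```text
t 5.12 tcp [0.4991 0.1481 0.3229] yaw 18.55 Ftool [0.3 0.2 3.5] g 0.756
wrist vise 0.88 [ 0.5811  0.1739 -0.0027] [322.  93.]
wrist pad_top 0.84 [0.582  0.1731 0.0469] [323.  89.]
top vise 0.72 [0.5811 0.1772 0.006 ] [181. 174.]
top pad_top 0.57 [0.5827 0.1757 0.0459] [175. 169.]
top jaw_rear 0.68 [0.4481 0.1316 0.0584] [190. 229.]
side vise 0.83 [0.5788 0.1746 0.0026] [202. 300.]
side pad_top 0.89 [0.5793 0.1733 0.0418] [199. 287.]
side jaw_rear 0.61 [0.4502 0.131  0.0562] [264. 300.]
```

View pics/wrist5.png

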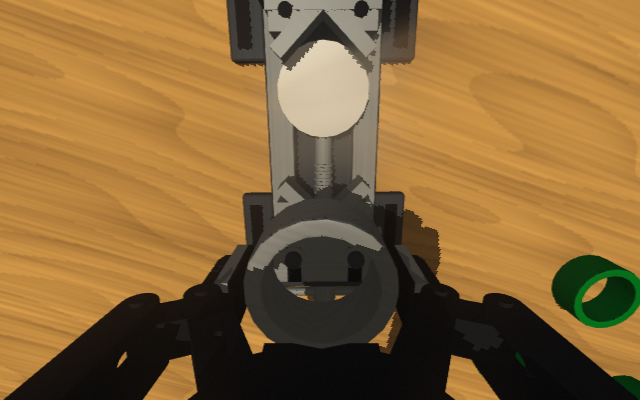

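The ring is held level, spanning columns 245–397. The white pad spans columns 277–370 and its lower edge is at row 137. The fixed V apex is at (323,12), and the vise axis runs straight up the image, so the yaw matches.

```bash
python3 - <<'E'
from h import *
im=cv2.imread("pics/wrist5.png");m=((im.min(2)>150)).astype(np.uint8);m[145:]=0;m[:35]=0
m=cv2.morphologyEx(m,cv2.MORPH_OPEN,np.ones((7,7)))
ys,xs=np.nonzero(m);h=cv2.convexHull(np.c_[xs,ys].astype(np.int32))[:,0]
h=h[h[:,1]>75]
P=np.array([pix("wrist",*p,.044)[:2] for p in h]);
from scipy.optimize import least_squares
r=least_squares(lambda q:np.hypot(*(P-q[:2]).T)-.035,[.58,.174],loss="soft_l1",f_scale=.001);print("pad",r.x,abs(r.fun).max(),len(P))
a=pix("wrist",323,12,.071);print("apex",a); d=a[:2]-r.x;print(np.linalg.norm(d),np.degrees(np.arctan2(*d[::-1])))
# edges of vise bed: left x~267..275, right
# ring in hand: top face centre
zt=manip.state()["tool_pos"][2]-.1757+.032
for v in (280,284,288): P=pix("wrist",321,v,zt); off([*P[:2],.3])
off([*r.x,.2197+.03]); st()
E
```

```text
pad [0.58274628 0.17496387] 0.0008346369977238199 19
apex [0.62492226 0.18917418 0.071     ]
0.044505573281575755 18.620164323975008
off [ 4.9 -0.4 24.8]
off [ 3.  -0.4 24.8]
off [ 1.2 -0.4 24.8]
off [87.3  1.  75.1]
t 5.87 tcp [0.4996 0.1482 0.3248] yaw 18.5 Ftool [-0.   0.3  3.1] g 0.758
```

```bash
python3 - <<'E'
from h import *
R=rot();t=manip.state()["tool_pos"]
th=np.linspace(0,2*np.pi,180)
for dx in (-2,0,2,4):
  for r in (.033,.025):
    C=t+R@[dx/1000,0,.1757-.032]
    q=np.array([proj("wrist",C+R@[r*np.cos(a),r*np.sin(a),0]) for a in th])
    print(dx,r,q.min(0).round(1),q.max(0).round(1))
im=cv2.imread("pics/wrist5.png")
print([(v,im[v,321].tolist()) for v in range(195,270,3)]); print([(v,im[v,321].tolist()) for v in range(290,352,3)])
E
```

```text
-2 0.033 [242.2 219.7] [401.7 359.8]
-2 0.025 [261.6 238.9] [382.3 344.8]
0 0.033 [241.8 214.8] [402.  356.1]
0 0.025 [261.3 234.2] [382.6 341. ]
2 0.033 [241.5 209.8] [402.4 352.4]
2 0.025 [261.1 229.4] [382.8 337.2]
4 0.033 [241.2 204.8] [402.8 348.6]
4 0.025 [260.8 224.6] [383.1 333.3]
[(195, [47, 54, 57]), (198, [48, 54, 56]), (201, [48, 55, 59]), (204, [50, 57, 60]), (207, [50, 57, 60]), (210, [50, 57, 60]), (213, [50, 55, 58]), (216, [49, 55, 58]), (219, [67, 75, 78]), (222, [121, 135, 139]), (225, [111, 124, 131]), (228, [109, 123, 128]), (231, [108, 122, 127]), (234, [107, 119, 123]), (237, [44, 49, 51]), (240, [43, 48, 50]), (243, [43, 47, 49]), (246, [43, 47, 50]), (249, [42, 48, 50]), (252, [42, 48, 50]), (255, [43, 48, 49]), (258, [40, 47, 48]), (261, [41, 47, 48]), (264, [42, 47, 49]), (267, [42, 47, 49])]
[(290, [41, 45, 47]), (293, [41, 46, 47]), (296, [40, 45, 47]), (299, [40, 45, 47]), (302, [36, 40, 42]), (305, [35, 39, 41]), (308, [36, 40, 41]), (311, [35, 39, 41]), (314, [36, 41, 42]), (317, [34, 38, 40]), (320, [34, 38, 41]), (323, [37, 41, 42]), (326, [36, 39, 41]), (329, [36, 40, 41]), (332, [36, 40, 42]), (335, [37, 41, 42]), (338, [36, 40, 42]), (341, [36, 39, 41]), (344, [42, 47, 49]), (347, [40, 44, 46]), (350, [11, 12, 12])]
```

```bash
python3 - <<'E'
from h import *
from scipy.optimize import least_squares
R=rot();t=manip.state()["tool_pos"];th=np.linspace(0,2*np.pi,90)
im=cv2.imread("pics/wrist5.png");g=cv2.cvtColor(im,cv2.COLOR_BGR2GRAY)
print("row283 L",g[283,236:275:2].tolist(),"R",g[283,370:410:2].tolist())
def f(p,ob):
    C=t+R@[p[0],p[1],.1757-.032+p[2]]
    o=[]
    q=np.array([proj("wrist",C+R@[.033*np.cos(a),.033*np.sin(a),0]) for a in th])
    q2=np.array([proj("wrist",C+R@[.025*np.cos(a),.025*np.sin(a),0]) for a in th])
    return np.r_[q.min(0)-ob[:2],q.max(0)-ob[2:4],q2.min(0)[1]-ob[4]]
for ob in [(245,219,397,348,236)]:
    r=least_squares(f,[0,0,0],args=(ob,));print(r.x*1000,r.fun)
E
```

```text
row283 L [16, 16, 18, 17, 46, 49, 48, 49, 49, 49, 47, 47, 45, 41, 41, 40, 41, 40, 41, 40] R [38, 37, 38, 37, 37, 40, 45, 44, 45, 44, 44, 45, 45, 45, 28, 13, 13, 13, 14, 12]Traceback (most recent call last):
  File "<stdin>", line 13, in <module>
    return func(*args, **kwargs)
    result = trf(vector_fun.fun, vector_fun.jac, x0, f0, J0, lb, ub, ftol, xtol,
                 gtol, max_nfev, x_scale, loss_function, tr_solver,
                 tr_options.copy(), verbose, callback=callback_wrapped)
    return trf_no_bounds(
        fun, jac, x0, f0, J0, ftol, xtol, gtol, max_nfev, x_scale,
        loss_function, tr_solver, tr_options, verbose, callback=callback)
    f_new = fun(x_new)
    self._update_fun()
    ~~~~~~~~~~~~~~~~^^
    self.f = self.fun_wrapped(xp_copy(self.x))
             ~~~~~~~~~~~~~~~~^^^^^^^^^^^^^^^^^
    return np.atleast_1d(self.fun(x))
                         ~~~~~~~~^^^
    return self.f(x, *self.args, **self.kwargs)
           ~~~~~~^^^^^^^^^^^^^^^^^^^^^^^^^^^^^^
  File "<stdin>", line 9, in f
  File "h.py", line 9, in proj
    c=manip.get_calibration(cam);T=np.array(c["T"]);q=T[:3,:3].T@(np.array(P)-T[:3,3])
ValueError: time passes only in moves, steps and waits
```

```bash
python3 - <<'E'
from h import *
from scipy.optimize import least_squares
R=rot();t=manip.state()["tool_pos"];th=np.linspace(0,2*np.pi,90)
c=manip.get_calibration("wrist");T=np.array(c["T"])
def pr(C,r):
    P=C+(R@np.c_[r*np.cos(th),r*np.sin(th),0*th].T).T
    q=(P-T[:3,3])@T[:3,:3]; return np.c_[c["fx"]*q[:,0]/q[:,2]+c["cx"],c["fy"]*q[:,1]/q[:,2]+c["cy"]]
def f(p,ob):
    C=t+R@[p[0],p[1],.1757-.032+p[2]]
    q=pr(C,.033);q2=pr(C,.025)
    return np.r_[q.min(0)-ob[:2],q.max(0)-ob[2:4],q2.min(0)[1]-ob[4]]
r=least_squares(f,[0,0,0],args=((244,219,398,348,236),));print(r.x*1000,r.fun.round(1))
E
```

```text
[-3.72638995 -0.37045269  7.58231944] [ 1.8 -1.6 -1.8  2.3 -0.5]
```

Request:
play_rows([
  {"offset":[30,1,0],"twist":0,"grip":0.5},
  {"offset":[60,1,15],"twist":0,"grip":0.5},
  {"offset":[85,1,40],"twist":0,"grip":0.5},
  {"offset":[85,1,65],"twist":0,"grip":0.5},
  {"offset":[85,1,75],"twist":0,"grip":0.5},
])

```text
time: 6.28
tool_pos: [0.5801, 0.1743, 0.2456]
tool_rot: [0.0, 0.987, 0.161, -0.003]
contact_force: [-1.3, -0.2, -3.9]
gripper_width: 0.756
```

```bash
python3 - <<'E'
from h import *
st(); off([.582,.1747,.22])
im=manip.grab_frame("wrist"); a=manip.grab_frame("side")[200:360,100:340]; a=cv2.resize(a,None,fx=2,fy=2,interpolation=cv2.INTER_CUBIC)
cv2.imwrite("pics/c6.png",np.vstack([cv2.resize(im[150:400,140:500],(480,333)),a[:260]]))
E
```

```text
t 6.28 tcp [0.5801 0.1743 0.2456] yaw 18.51 Ftool [-1.3 -0.2  3.9] g 0.756
off [ 2.1  0.2 25.6]
```

View pics/c6.png

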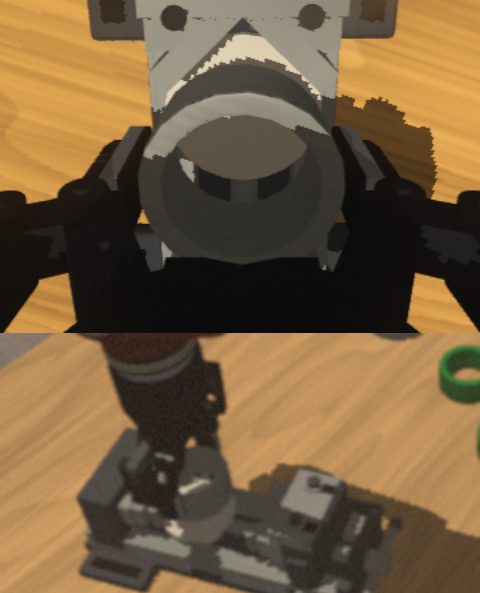

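The ring is above the pad, centred sideways on the V apex (crop column 243), with space ahead of it before the V. Now lowering by feel.

Request:
play_rows([
  {"offset":[0,0,5],"twist":0,"grip":0.5},
  {"offset":[0,0,10],"twist":0,"grip":0.5},
  {"offset":[0,0,13],"twist":0,"grip":0.5},
  {"offset":[0,0,15],"twist":0,"grip":0.5},
  {"offset":[0,0,15],"twist":0,"grip":0.5},
])

```text
time: 6.8
tool_pos: [0.5804, 0.1742, 0.235]
tool_rot: [0.0, 0.987, 0.161, 0.0]
contact_force: [-0.1, -0.6, -2.7]
gripper_width: 0.75
```

Request:
play_rows([
  {"offset":[0,0,1],"twist":0,"grip":0.5},
  {"offset":[0,0,2],"twist":0,"grip":0.5},
  {"offset":[0,0,3],"twist":0,"grip":0.5},
  {"offset":[0,0,3],"twist":0,"grip":0.5},
])

```text
time: 7.13
tool_pos: [0.5805, 0.1742, 0.2316]
tool_rot: [0.0, 0.987, 0.161, -0.0]
contact_force: [-0.2, 0.3, -3.8]
gripper_width: 0.754
```

Request:
play_rows([
  {"offset":[0,0,1],"twist":0,"grip":0.5},
  {"offset":[0,0,2],"twist":0,"grip":0.5},
  {"offset":[0,0,3],"twist":0,"grip":0.5},
  {"offset":[0,0,3],"twist":0,"grip":0.5},
])

```text
time: 7.47
tool_pos: [0.5804, 0.1742, 0.2283]
tool_rot: [-0.0, 0.987, 0.161, -0.0]
contact_force: [0.1, 0.4, -2.9]
gripper_width: 0.755
```

Request:
play_rows([
  {"offset":[0,0,1],"twist":0,"grip":0.5},
  {"offset":[0,0,2],"twist":0,"grip":0.5},
  {"offset":[0,0,2],"twist":0,"grip":0.5},
])

```text
time: 7.72
tool_pos: [0.5804, 0.1742, 0.2264]
tool_rot: [-0.0, 0.987, 0.161, -0.0]
contact_force: [-0.0, -1.1, -3.3]
gripper_width: 0.754
```

Request:
play_rows([
  {"offset":[0,0,0.7],"twist":0,"grip":0.5},
  {"offset":[0,0,1.5],"twist":0,"grip":0.5},
  {"offset":[0,0,1.5],"twist":0,"grip":0.5},
])

```text
time: 7.97
tool_pos: [0.5805, 0.1742, 0.225]
tool_rot: [0.0, 0.987, 0.161, -0.0]
contact_force: [-1.0, 0.7, -3.9]
gripper_width: 0.755
```

Request:
play_rows([
  {"offset":[0,0,0.7],"twist":0,"grip":0.5},
  {"offset":[0,0,1.5],"twist":0,"grip":0.5},
  {"offset":[0,0,1.5],"twist":0,"grip":0.5},
])

```text
time: 8.22
tool_pos: [0.5805, 0.1742, 0.2235]
tool_rot: [-0.0, 0.987, 0.161, -0.0]
contact_force: [0.1, 0.2, -4.1]
gripper_width: 0.751
```

Request:
play_rows([
  {"offset":[0,0,0.5],"twist":0,"grip":0.5},
  {"offset":[0,0,1],"twist":0,"grip":0.5},
  {"offset":[0,0,1],"twist":0,"grip":0.5},
])

```text
time: 8.47
tool_pos: [0.5805, 0.1742, 0.2226]
tool_rot: [-0.0, 0.987, 0.161, -0.0]
contact_force: [0.6, -0.4, -3.0]
gripper_width: 0.758
```

Request:
play_rows([
  {"offset":[0,0,0.5],"twist":0,"grip":0.5},
  {"offset":[0,0,1],"twist":0,"grip":0.5},
  {"offset":[0,0,1],"twist":0,"grip":0.5},
])

```text
time: 8.72
tool_pos: [0.5805, 0.1742, 0.2215]
tool_rot: [0.0, 0.987, 0.161, -0.0]
contact_force: [-0.8, -0.5, -3.6]
gripper_width: 0.756
```

Request:
play_rows([
  {"offset":[0,0,0.5],"twist":0,"grip":0.5},
  {"offset":[0,0,0.8],"twist":0,"grip":0.5},
  {"offset":[0,0,0.8],"twist":0,"grip":0.5},
])

```text
time: 8.97
tool_pos: [0.5805, 0.1742, 0.2208]
tool_rot: [-0.0, 0.987, 0.161, -0.0]
contact_force: [-0.7, 0.0, -3.5]
gripper_width: 0.753
```

Request:
play_rows([
  {"offset":[0,0,0.5],"twist":0,"grip":0.5},
  {"offset":[0,0,0.5],"twist":0,"grip":0.5},
])

```text
time: 9.13
tool_pos: [0.5805, 0.1742, 0.2203]
tool_rot: [0.0, 0.987, 0.161, -0.0]
contact_force: [-0.5, -1.4, -4.7]
gripper_width: 0.755
```

Request:
play_rows([
  {"offset":[0,0,0.5],"twist":0,"grip":0.5},
  {"offset":[0,0,0.5],"twist":0,"grip":0.5},
])

```text
time: 9.3
tool_pos: [0.5805, 0.1742, 0.2198]
tool_rot: [0.0, 0.987, 0.161, -0.0]
contact_force: [-1.1, 1.5, -3.4]
gripper_width: 0.755
```

Request:
play_rows([
  {"offset":[0,0,0.4],"twist":0,"grip":0.5},
  {"offset":[0,0,0.4],"twist":0,"grip":0.5},
])

```text
time: 9.47
tool_pos: [0.5805, 0.1742, 0.2198]
tool_rot: [0.0, 0.987, 0.161, -0.0]
contact_force: [-0.8, -1.6, -1.6]
gripper_width: 0.757
```

Request:
play_rows([
  {"offset":[0,0,0.4],"twist":0,"grip":0.5},
  {"offset":[0,0,0.4],"twist":0,"grip":0.5},
])

```text
time: 9.63
tool_pos: [0.5806, 0.1743, 0.2198]
tool_rot: [0.0, 0.987, 0.161, -0.0]
contact_force: [-4.1, 0.0, 2.8]
gripper_width: 0.753
```

Contact came at z=0.2198, against 0.2197 predicted. Releasing slowly.

Request:
play_rows([
  {"offset":[0,0,0],"twist":0,"grip":0.78},
  {"offset":[0,0,0],"twist":0,"grip":0.82},
  {"offset":[0,0,0],"twist":0,"grip":0.9},
  {"offset":[0,0,0],"twist":0,"grip":1},
  {"offset":[0,0,0],"twist":0,"grip":1},
])

```text
time: 10.05
tool_pos: [0.5807, 0.1743, 0.2193]
tool_rot: [-0.0, 0.987, 0.161, 0.0]
contact_force: [0.7, -0.3, 0.2]
gripper_width: 1.002
```

Request:
play_rows([
  {"offset":[0,0,-5],"twist":0,"grip":1},
  {"offset":[0,0,-15],"twist":0,"grip":1},
  {"offset":[0,0,-35],"twist":0,"grip":1},
  {"offset":[0,0,-65],"twist":0,"grip":1},
  {"offset":[0,0,-100],"twist":0,"grip":1},
])

```text
time: 10.47
tool_pos: [0.5798, 0.1741, 0.319]
tool_rot: [0.0, 0.987, 0.161, -0.002]
contact_force: [1.4, -0.1, -0.1]
gripper_width: 1.0
```

```bash
python3 -c "
from h import *
st()
d=np.array([np.cos(np.radians(18.5)),np.sin(np.radians(18.5))])
off([*(np.array([.4495,.131])-.018*d),.32]); off([*(np.array([.582,.1747])-.156*d),.32])"
```

```text
t 10.47 tcp [0.5798 0.1741 0.319 ] yaw 18.5 Ftool [1.3 0.5 0.1] g 1.0
off [-155.2   -0.5   -0.5]
off [-1.537e+02  1.000e-01 -5.000e-01]
```

Request:
play_rows([
  {"offset":[-35,0,0],"twist":0,"grip":0.6},
  {"offset":[-75,0,0],"twist":0,"grip":0.3},
  {"offset":[-115,0,0],"twist":0,"grip":0},
  {"offset":[-150,0,0],"twist":0,"grip":0},
  {"offset":[-167,0,0],"twist":0,"grip":0},
])

```text
time: 10.88
tool_pos: [0.4193, 0.1206, 0.3192]
tool_rot: [0.0, 0.987, 0.161, -0.0]
contact_force: [0.0, 0.6, -0.5]
gripper_width: 0.297
```

Request:
play_rows([
  {"offset":[0,0,0],"twist":0,"grip":0},
  {"offset":[0,0,20],"twist":0,"grip":0},
  {"offset":[0,0,40],"twist":0,"grip":0},
  {"offset":[0,0,40],"twist":0,"grip":0},
  {"offset":[0,0,40],"twist":0,"grip":0},
])

```text
time: 11.3
tool_pos: [0.4223, 0.1213, 0.279]
tool_rot: [-0.0, 0.987, 0.161, -0.001]
contact_force: [0.7, 0.1, 1.8]
gripper_width: -0.002
```

```bash
python3 - <<'E'
from h import *
st()
im=manip.grab_frame("wrist"); a=manip.grab_frame("side")[200:360,100:340]; a=cv2.resize(a,(400,267),interpolation=cv2.INTER_CUBIC)
b=cv2.resize(im,(480,300)); b=b[:, :400]if 0 else cv2.resize(im,(400,250))
cv2.imwrite("pics/c7.png",np.vstack([cv2.resize(im,(520,325)),cv2.resize(a,(520,275+0))]))
E
```

```text
t 11.3 tcp [0.4223 0.1213 0.279 ] yaw 18.5 Ftool [ 0.7  0.1 -1.8] g -0.002
```

View pics/c7.png

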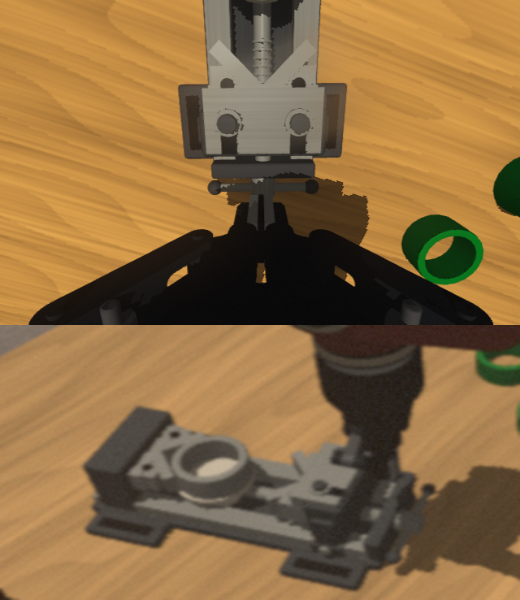

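The ring sits flat on the pad in the side view (crop (212,465)). In the wrist view the jaw block's rear edge is at crop row ~157, the bracket at row 170 and the T bar at row 186, with the fingers shut on the vise axis.

```bash
python3 - <<'E'
from h import *
s=400/325
for z in (.084,.09,.099): off([*pix("wrist",262*s,157*s,z)[:2],.226])
print("Tbar");
for z in (.03,.04,.05,.06): off([*pix("wrist",262*s,187*s,z)[:2],.226])
u=np.array([np.cos(np.radians(18.5)),np.sin(np.radians(18.5))])
off([*(np.array([.582,.1747])-.183*u),.226]);off([*(np.array([.582,.1747])-.163*u),.226])
E
```

```text
off [27.8  0.5 54.6]
off [29.4  0.5 54.6]
off [31.8  0.4 54.6]
Tbar
off [-15.2   1.   54.6]
off [-11.3   0.9  54.6]
off [-7.4  0.8 54.6]
off [-3.4  0.7 54.6]
off [-15.5  -0.1  54.6]
off [ 4.5 -0.1 54.6]
```

Request:
play_rows([
  {"offset":[0,0,15],"twist":0,"grip":0},
  {"offset":[0,0,30],"twist":0,"grip":0},
  {"offset":[0,0,42],"twist":0,"grip":0},
  {"offset":[0,0,51],"twist":0,"grip":0},
  {"offset":[0,0,51],"twist":0,"grip":0},
])

```text
time: 11.82
tool_pos: [0.422, 0.1213, 0.2273]
tool_rot: [-0.0, 0.987, 0.161, -0.001]
contact_force: [0.6, -0.5, -0.6]
gripper_width: -0.002
```

Request:
play_rows([
  {"offset":[3,0,0],"twist":0,"grip":0},
  {"offset":[6,0,0],"twist":0,"grip":0},
  {"offset":[9,0,0],"twist":0,"grip":0},
  {"offset":[11,0,0],"twist":0,"grip":0},
  {"offset":[13,0,0],"twist":0,"grip":0},
])

```text
time: 12.23
tool_pos: [0.4351, 0.1255, 0.2288]
tool_rot: [0.0, 0.987, 0.161, 0.001]
contact_force: [-0.2, -1.0, -0.0]
gripper_width: -0.002
```

Request:
play_rows([
  {"offset":[1,0,0],"twist":0,"grip":0},
  {"offset":[2,0,0],"twist":0,"grip":0},
  {"offset":[3,0,0],"twist":0,"grip":0},
  {"offset":[4,0,0],"twist":0,"grip":0},
  {"offset":[5,0,0],"twist":0,"grip":0},
])

```text
time: 12.65
tool_pos: [0.439, 0.1269, 0.228]
tool_rot: [0.0, 0.987, 0.161, -0.001]
contact_force: [-2.4, -0.1, 2.0]
gripper_width: 0.005
```

```bash
python3 -c "
from h import *
st()"
```

```text
t 12.65 tcp [0.439  0.1269 0.228 ] yaw 18.5 Ftool [-2.3 -0.7 -2. ] g 0.005
```

Request:
play_rows([
  {"offset":[2,0,0],"twist":0,"grip":0},
  {"offset":[4,0,0],"twist":0,"grip":0},
  {"offset":[6,0,0],"twist":0,"grip":0},
  {"offset":[8,0,0],"twist":0,"grip":0},
  {"offset":[9,0,0],"twist":0,"grip":0},
])

```text
time: 13.07
tool_pos: [0.4479, 0.1299, 0.228]
tool_rot: [-0.0, 0.987, 0.161, -0.0]
contact_force: [-2.8, 0.3, 2.4]
gripper_width: -0.001
```

Request:
play_rows([
  {"offset":[1.5,0,0],"twist":0,"grip":0},
  {"offset":[3,0,0],"twist":0,"grip":0},
  {"offset":[4.5,0,0],"twist":0,"grip":0},
  {"offset":[6,0,0],"twist":0,"grip":0},
])

```text
time: 13.4
tool_pos: [0.4535, 0.1318, 0.228]
tool_rot: [-0.0, 0.987, 0.161, -0.0]
contact_force: [-3.1, 1.2, 2.3]
gripper_width: -0.001
```

```bash
python3 - <<'E'
from h import *
st()
a=manip.grab_frame("side")[220:350,120:320]; cv2.imwrite("pics/s8.png",cv2.resize(a,None,fx=3,fy=3,interpolation=cv2.INTER_CUBIC))
E
```

```text
t 13.4 tcp [0.4535 0.1318 0.228 ] yaw 18.5 Ftool [-2.5 -2.1 -2.3] g -0.001
```

View pics/s8.png

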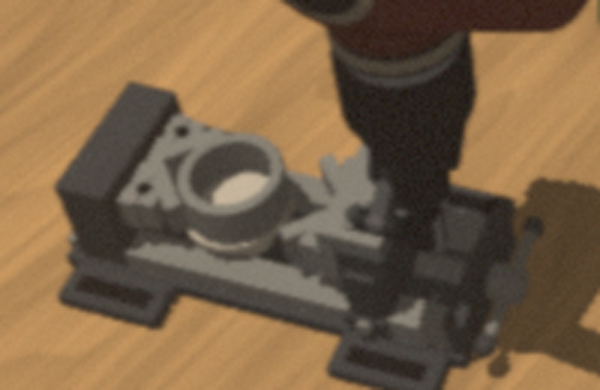

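The jaw is sliding at about 3 N. Its V arms (crop (330,170) and (300,240)) are still short of the ring at (235,175). Continuing slowly.

Request:
play_rows([
  {"offset":[1,0,0],"twist":0,"grip":0},
  {"offset":[2,0,0],"twist":0,"grip":0},
  {"offset":[3,0,0],"twist":0,"grip":0},
  {"offset":[4,0,0],"twist":0,"grip":0},
])

```text
time: 13.78
tool_pos: [0.4572, 0.133, 0.228]
tool_rot: [-0.0, 0.987, 0.161, -0.0]
contact_force: [-3.6, -0.1, 1.6]
gripper_width: -0.004
```

Request:
play_rows([
  {"offset":[0.7,0,0],"twist":0,"grip":0},
  {"offset":[1.4,0,0],"twist":0,"grip":0},
  {"offset":[2.1,0,0],"twist":0,"grip":0},
])

```text
time: 14.03
tool_pos: [0.4592, 0.1337, 0.228]
tool_rot: [-0.0, 0.987, 0.161, -0.0]
contact_force: [-3.9, -0.1, 0.2]
gripper_width: 0.002
```

Request:
play_rows([
  {"offset":[0.7,0,0],"twist":0,"grip":0},
  {"offset":[1.4,0,0],"twist":0,"grip":0},
  {"offset":[2,0,0],"twist":0,"grip":0},
])

```text
time: 14.28
tool_pos: [0.4611, 0.1344, 0.228]
tool_rot: [-0.0, 0.987, 0.161, -0.0]
contact_force: [-3.3, 1.5, -0.2]
gripper_width: -0.007
```

Request:
play_rows([
  {"offset":[0.5,0,0],"twist":0,"grip":0},
  {"offset":[1,0,0],"twist":0,"grip":0},
  {"offset":[1.5,0,0],"twist":0,"grip":0},
])

```text
time: 14.53
tool_pos: [0.4625, 0.1348, 0.228]
tool_rot: [-0.0, 0.987, 0.161, -0.0]
contact_force: [-3.9, 1.7, 0.0]
gripper_width: 0.001
```

Request:
play_rows([
  {"offset":[0.5,0,0],"twist":0,"grip":0},
  {"offset":[1,0,0],"twist":0,"grip":0},
  {"offset":[1.5,0,0],"twist":0,"grip":0},
])

```text
time: 14.78
tool_pos: [0.464, 0.1353, 0.2281]
tool_rot: [-0.0, 0.987, 0.161, -0.0]
contact_force: [-2.8, 1.8, -0.3]
gripper_width: -0.001
```

```bash
python3 - <<'E'
from h import *
st()
a=manip.grab_frame("side")[220:350,120:320]; cv2.imwrite("pics/s9.png",cv2.resize(a,None,fx=3,fy=3,interpolation=cv2.INTER_CUBIC))
E
```

```text
t 14.78 tcp [0.464  0.1353 0.2281] yaw 18.5 Ftool [-2.1 -2.6  0.3] g -0.001
```

View pics/s9.png

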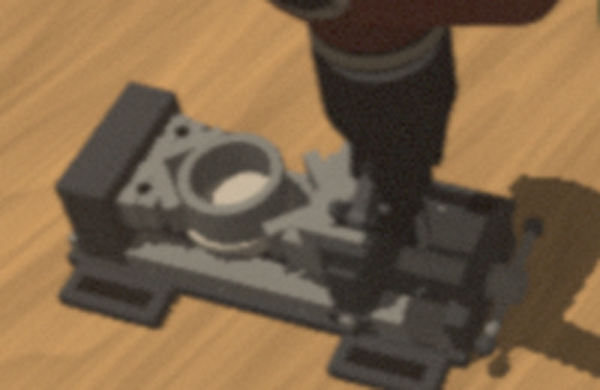

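The jaw V arms are now close behind the ring, and the ring has not moved. Continuing by feel.

Request:
play_rows([
  {"offset":[0.5,0,0],"twist":0,"grip":0},
  {"offset":[1,0,0],"twist":0,"grip":0},
  {"offset":[1.5,0,0],"twist":0,"grip":0},
])

```text
time: 15.08
tool_pos: [0.4654, 0.1357, 0.228]
tool_rot: [0.0, 0.987, 0.161, -0.0]
contact_force: [-3.5, 0.8, -0.9]
gripper_width: -0.0
```

Request:
play_rows([
  {"offset":[0.5,0,0],"twist":0,"grip":0},
  {"offset":[1,0,0],"twist":0,"grip":0},
])

```text
time: 15.25
tool_pos: [0.4664, 0.136, 0.2281]
tool_rot: [0.0, 0.987, 0.161, -0.0]
contact_force: [-3.4, 0.4, -0.9]
gripper_width: -0.002
```

Request:
play_rows([
  {"offset":[0.5,0,0],"twist":0,"grip":0},
  {"offset":[1,0,0],"twist":0,"grip":0},
])

```text
time: 15.42
tool_pos: [0.4673, 0.1363, 0.228]
tool_rot: [0.0, 0.987, 0.161, -0.0]
contact_force: [-3.8, 1.6, -1.6]
gripper_width: -0.002
```

Request:
play_rows([
  {"offset":[0.5,0,0],"twist":0,"grip":0},
  {"offset":[1,0,0],"twist":0,"grip":0},
  {"offset":[1.5,0,0],"twist":0,"grip":0},
])

```text
time: 15.67
tool_pos: [0.4687, 0.1368, 0.228]
tool_rot: [0.0, 0.987, 0.161, -0.0]
contact_force: [-4.5, 1.7, -0.5]
gripper_width: -0.003
```

Request:
play_rows([
  {"offset":[0.5,0,0],"twist":0,"grip":0},
  {"offset":[1,0,0],"twist":0,"grip":0},
])

```text
time: 15.83
tool_pos: [0.4697, 0.1371, 0.2281]
tool_rot: [0.0, 0.987, 0.161, -0.0]
contact_force: [-3.7, 0.8, -1.0]
gripper_width: -0.003
```

Request:
play_rows([
  {"offset":[0.5,0,0],"twist":0,"grip":0},
  {"offset":[1,0,0],"twist":0,"grip":0},
])

```text
time: 16.0
tool_pos: [0.4706, 0.1375, 0.2281]
tool_rot: [-0.0, 0.987, 0.161, -0.0]
contact_force: [-4.6, 2.0, -1.1]
gripper_width: 0.003
```

Request:
play_rows([
  {"offset":[0.5,0,0],"twist":0,"grip":0},
  {"offset":[1,0,0],"twist":0,"grip":0},
])

```text
time: 16.17
tool_pos: [0.4716, 0.1378, 0.2281]
tool_rot: [-0.0, 0.987, 0.161, -0.0]
contact_force: [-2.6, 0.9, -0.6]
gripper_width: -0.001
```

Request:
play_rows([
  {"offset":[0.5,0,0],"twist":0,"grip":0},
  {"offset":[1,0,0],"twist":0,"grip":0},
])

```text
time: 16.33
tool_pos: [0.4725, 0.1381, 0.2281]
tool_rot: [-0.0, 0.987, 0.161, -0.0]
contact_force: [-3.6, 1.0, -1.7]
gripper_width: 0.001
```

Request:
play_rows([
  {"offset":[0.5,0,0],"twist":0,"grip":0},
  {"offset":[1,0,0],"twist":0,"grip":0},
])

```text
time: 16.5
tool_pos: [0.4735, 0.1384, 0.2281]
tool_rot: [-0.0, 0.987, 0.161, -0.0]
contact_force: [-3.0, 0.9, -1.6]
gripper_width: -0.004
```

Request:
play_rows([
  {"offset":[0.5,0,0],"twist":0,"grip":0},
  {"offset":[1,0,0],"twist":0,"grip":0},
])

```text
time: 16.67
tool_pos: [0.4744, 0.1387, 0.2281]
tool_rot: [0.0, 0.987, 0.161, -0.0]
contact_force: [-2.9, 0.5, -1.9]
gripper_width: -0.002
```

Request:
play_rows([
  {"offset":[0.5,0,0],"twist":0,"grip":0},
  {"offset":[1,0,0],"twist":0,"grip":0},
])

```text
time: 16.83
tool_pos: [0.4754, 0.1391, 0.2281]
tool_rot: [-0.0, 0.987, 0.161, -0.0]
contact_force: [-2.8, 0.8, -2.2]
gripper_width: -0.001
```

Request:
play_rows([
  {"offset":[0.5,0,0],"twist":0,"grip":0},
  {"offset":[1,0,0],"twist":0,"grip":0},
])

```text
time: 17.0
tool_pos: [0.4764, 0.1394, 0.2281]
tool_rot: [0.0, 0.987, 0.161, 0.0]
contact_force: [-4.0, 1.2, -0.9]
gripper_width: 0.001
```

Request:
play_rows([
  {"offset":[0.5,0,0],"twist":0,"grip":0},
  {"offset":[1,0,0],"twist":0,"grip":0},
])

```text
time: 17.17
tool_pos: [0.4773, 0.1397, 0.2281]
tool_rot: [-0.0, 0.987, 0.161, -0.0]
contact_force: [-3.8, 2.1, -1.6]
gripper_width: -0.003
```

```bash
python3 - <<'E'
from h import *
st()
a=manip.grab_frame("side")[220:350,120:320]; cv2.imwrite("pics/s10.png",cv2.resize(a,None,fx=3,fy=3,interpolation=cv2.INTER_CUBIC))
E
```

```text
t 17.17 tcp [0.4773 0.1397 0.2281] yaw 18.5 Ftool [-3.  -3.2  1.6] g -0.003
```

View pics/s10.png

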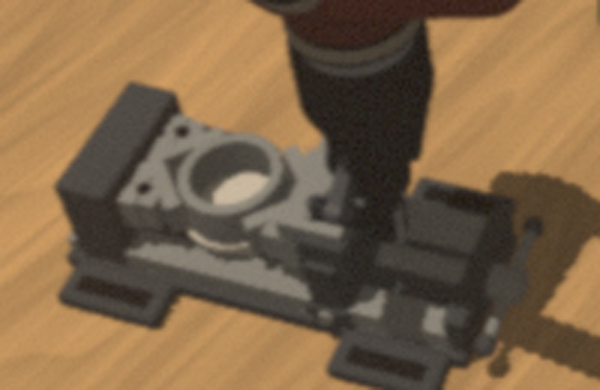

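The V is almost at the ring.

Request:
play_rows([
  {"offset":[0.5,0,0],"twist":0,"grip":0},
  {"offset":[0.8,0,0],"twist":0,"grip":0},
])

```text
time: 17.38
tool_pos: [0.4781, 0.1399, 0.2281]
tool_rot: [0.0, 0.987, 0.161, 0.0]
contact_force: [-3.7, 0.8, -0.4]
gripper_width: 0.001
```

Request:
play_rows([
  {"offset":[0.5,0,0],"twist":0,"grip":0},
  {"offset":[0.8,0,0],"twist":0,"grip":0},
])

```text
time: 17.55
tool_pos: [0.4789, 0.1402, 0.2281]
tool_rot: [0.0, 0.987, 0.161, 0.0]
contact_force: [-3.2, 0.4, -1.0]
gripper_width: 0.002
```

Request:
play_rows([
  {"offset":[0.5,0,0],"twist":0,"grip":0},
  {"offset":[0.8,0,0],"twist":0,"grip":0},
])

```text
time: 17.72
tool_pos: [0.4794, 0.1404, 0.2282]
tool_rot: [0.0, 0.987, 0.161, -0.001]
contact_force: [-5.6, -1.1, 0.5]
gripper_width: -0.002
```

Request:
play_rows([
  {"offset":[0.2,0,0],"twist":0,"grip":0},
  {"offset":[0.4,0,0],"twist":0,"grip":0},
])

```text
time: 17.88
tool_pos: [0.4798, 0.1405, 0.2281]
tool_rot: [0.0, 0.987, 0.161, -0.001]
contact_force: [-5.0, -0.4, 0.9]
gripper_width: 0.0
```

Request:
play_rows([
  {"offset":[0.2,0,0],"twist":0,"grip":0},
  {"offset":[0.2,0,0],"twist":0,"grip":0},
])

```text
time: 18.05
tool_pos: [0.48, 0.1406, 0.2281]
tool_rot: [0.0, 0.987, 0.161, -0.001]
contact_force: [-5.3, -0.1, 0.4]
gripper_width: 0.002
```

Request:
play_rows([
  {"offset":[0.3,0,0],"twist":0,"grip":0},
  {"offset":[0.5,0,0],"twist":0,"grip":0},
])

```text
time: 18.22
tool_pos: [0.4804, 0.1407, 0.2281]
tool_rot: [0.0, 0.987, 0.161, -0.001]
contact_force: [-5.8, -0.9, 0.7]
gripper_width: 0.003
```

Request:
play_rows([
  {"offset":[0.3,0,0],"twist":0,"grip":0},
  {"offset":[0.4,0,0],"twist":0,"grip":0},
])

```text
time: 18.38
tool_pos: [0.4807, 0.1408, 0.2281]
tool_rot: [0.0, 0.987, 0.161, -0.001]
contact_force: [-6.9, -0.4, 1.4]
gripper_width: 0.006
```

Request:
play_rows([
  {"offset":[0.3,0,0],"twist":0,"grip":0},
  {"offset":[0.3,0,0],"twist":0,"grip":0},
])

```text
time: 18.55
tool_pos: [0.4809, 0.1409, 0.2281]
tool_rot: [0.0, 0.987, 0.161, -0.001]
contact_force: [-6.5, -0.0, 2.7]
gripper_width: -0.002
```

Request:
play_rows([
  {"offset":[0.3,0,0],"twist":0,"grip":0},
  {"offset":[0.3,0,0],"twist":0,"grip":0},
])

```text
time: 18.72
tool_pos: [0.4811, 0.1409, 0.2282]
tool_rot: [0.0, 0.987, 0.161, -0.002]
contact_force: [-8.4, -0.6, 2.3]
gripper_width: 0.001
```

Request:
play_rows([
  {"offset":[0.3,0,0],"twist":0,"grip":0},
  {"offset":[0.3,0,0],"twist":0,"grip":0},
])

```text
time: 18.88
tool_pos: [0.4812, 0.141, 0.2281]
tool_rot: [0.0, 0.987, 0.161, -0.002]
contact_force: [-9.3, -1.8, 4.5]
gripper_width: -0.001
```

Request:
play_rows([
  {"offset":[0.3,0,0],"twist":0,"grip":0},
  {"offset":[0.3,0,0],"twist":0,"grip":0},
])

```text
time: 19.05
tool_pos: [0.4814, 0.1411, 0.2281]
tool_rot: [0.0, 0.987, 0.161, -0.002]
contact_force: [-10.5, -1.5, 4.9]
gripper_width: -0.0
```

Request:
play_rows([
  {"offset":[0.3,0,0],"twist":0,"grip":0},
  {"offset":[0.3,0,0],"twist":0,"grip":0},
])

```text
time: 19.22
tool_pos: [0.4815, 0.1411, 0.2282]
tool_rot: [0.0, 0.987, 0.161, -0.003]
contact_force: [-11.7, -1.3, 5.5]
gripper_width: -0.003
```

Request:
play_rows([
  {"offset":[0.3,0,0],"twist":0,"grip":0},
  {"offset":[0.3,0,0],"twist":0,"grip":0},
])

```text
time: 19.38
tool_pos: [0.4817, 0.1411, 0.2281]
tool_rot: [0.001, 0.987, 0.161, -0.003]
contact_force: [-12.2, -2.5, 7.1]
gripper_width: 0.001
```

Request:
play_rows([
  {"offset":[0.3,0,0],"twist":0,"grip":0},
  {"offset":[0.5,0,0],"twist":0,"grip":0},
  {"offset":[0.5,0,0],"twist":0,"grip":0},
])

```text
time: 19.63
tool_pos: [0.4819, 0.1412, 0.2281]
tool_rot: [0.001, 0.987, 0.161, -0.004]
contact_force: [-14.4, -2.7, 8.9]
gripper_width: -0.001
```

```bash
python3 -c "
from h import *
st()"
```

```text
t 19.63 tcp [0.4819 0.1412 0.2281] yaw 18.52 Ftool [-14.6  -2.   -8.8] g -0.001
```

Request:
play_rows([
  {"offset":[0.1,0,0],"twist":0,"grip":0},
  {"offset":[0.1,0,0],"twist":0,"grip":0},
  {"offset":[0.1,0,0],"twist":0,"grip":0},
  {"offset":[0.1,0,0],"twist":0,"grip":0},
  {"offset":[0.1,0,0],"twist":0,"grip":0},
])

```text
time: 20.05
tool_pos: [0.482, 0.1412, 0.2281]
tool_rot: [0.001, 0.987, 0.161, -0.004]
contact_force: [-15.4, -3.9, 9.4]
gripper_width: -0.002
```

Request:
play_rows([
  {"offset":[0,0,0],"twist":0,"grip":0},
  {"offset":[0,0,0],"twist":0,"grip":0},
  {"offset":[0,0,0],"twist":0,"grip":0},
  {"offset":[0,0,0],"twist":0,"grip":0},
  {"offset":[0,0,0],"twist":0,"grip":0},
])

```text
time: 20.47
tool_pos: [0.482, 0.1412, 0.2282]
tool_rot: [0.001, 0.987, 0.161, -0.004]
contact_force: [-14.5, -4.1, 9.1]
gripper_width: 0.001
```

Request:
play_rows([
  {"offset":[0,0,0],"twist":0,"grip":0},
  {"offset":[0,0,0],"twist":0,"grip":0},
  {"offset":[0,0,0],"twist":0,"grip":0},
  {"offset":[0,0,0],"twist":0,"grip":0},
  {"offset":[0,0,0],"twist":0,"grip":0},
])

```text
time: 20.88
tool_pos: [0.482, 0.1412, 0.2282]
tool_rot: [0.001, 0.987, 0.161, -0.004]
contact_force: [-15.4, -4.3, 8.6]
gripper_width: 0.002
```

```bash
python3 -c "
from h import *
st()"
```

```text
t 20.88 tcp [0.482  0.1412 0.2282] yaw 18.52 Ftool [-16.   -0.8  -8.5] g 0.002
```

It held steady at 15–16 N for over a second. Backing off straight, then up.

Request:
play_rows([
  {"offset":[-1,0,0],"twist":0,"grip":0},
  {"offset":[-2.5,0,0],"twist":0,"grip":0},
  {"offset":[-5,0,0],"twist":0,"grip":0},
  {"offset":[-10,0,0],"twist":0,"grip":0},
  {"offset":[-14,0,0],"twist":0,"grip":0},
])

```text
time: 21.3
tool_pos: [0.4704, 0.1371, 0.229]
tool_rot: [0.0, 0.987, 0.161, 0.001]
contact_force: [0.5, -0.6, -0.4]
gripper_width: 0.0
```

Request:
play_rows([
  {"offset":[0,0,0],"twist":0,"grip":0},
  {"offset":[0,0,-25],"twist":0,"grip":0},
  {"offset":[0,0,-60],"twist":0,"grip":0},
  {"offset":[0,0,-95],"twist":0,"grip":0},
  {"offset":[0,0,-120],"twist":0,"grip":0},
])

```text
time: 21.72
tool_pos: [0.4704, 0.1372, 0.3517]
tool_rot: [0.0, 0.987, 0.161, 0.002]
contact_force: [0.7, -0.1, -0.3]
gripper_width: 0.0
```

Request:
play_rows([
  {"offset":[30,0,0],"twist":0,"grip":0},
  {"offset":[50,0,0],"twist":0,"grip":0},
  {"offset":[50,0,0],"twist":0,"grip":0},
  {"offset":[50,0,0],"twist":0,"grip":0},
])

```text
time: 22.05
tool_pos: [0.5178, 0.1532, 0.3483]
tool_rot: [0.0, 0.987, 0.161, 0.0]
contact_force: [-0.1, 0.4, -0.0]
gripper_width: -0.004
```

```bash
python3 - <<'E'
from h import *
st()
im=manip.grab_frame("wrist"); a=manip.grab_frame("side")[220:340,120:320]
cv2.imwrite("pics/w12.png",im)
print(proj("wrist",[.582,.1747,.044]))
cv2.imwrite("pics/c12.png",np.vstack([im[:250,80:560],cv2.resize(a,(480,288),interpolation=cv2.INTER_CUBIC)]))
E
```

```text
t 22.05 tcp [0.5178 0.1532 0.3483] yaw 18.5 Ftool [ 0.  -0.4  0. ] g -0.004
[321.34175146 113.80190556]
```

View pics/c12.png

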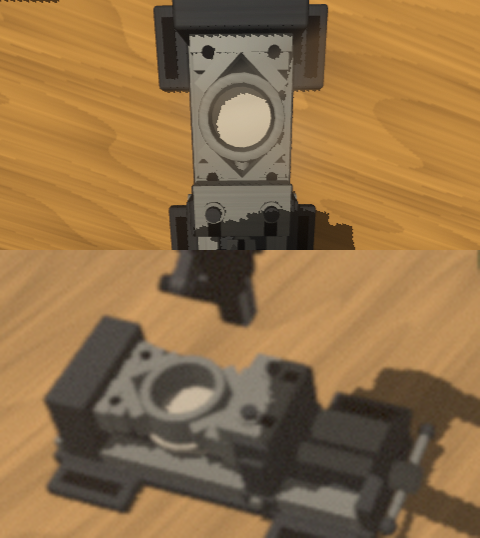

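The ring is centred at crop (241,117), nested between both V apexes at (241,53) and (241,175). It looks flat, with the white pad showing in its bore, and the hand is clear. Handing in.

```bash
python3 -c "
from h import *
print(manip.job_done())"
```

```text
the job is handed in; nothing more can be done
None
```

The narrower steel ring is on the ceramic pad, nipped between both Vs, and the job is handed in at about 22 s of robot time.

- **Placing:** I set the ring down by feel. Contact came at a tool height of 0.2198 m, against 0.2197 m predicted, with a touch of about 3 N. I aimed it 2–4 mm towards the sliding jaw so that it would not catch the fixed V on the way down.
- **Clamping:** The jaw slid at about 3–4 N and picked the ring up at about 5 N. The push then rose steadily, and I held it at 15–16 N for a little over a second. After that I backed straight off and lifted clear.
- **Last checks:** The final wrist and side pictures show the ring flat, nested symmetrically between both Vs and centred on the pad. The robot's force reading is zero and the hand is clear.
- **Bystanders:** I touched no other objects, but I took no last picture of the whole bench to confirm it.
- **What disagreed:** One wrist-camera fit put the ring about 7 mm lower in the grip than expected. The set-down height showed that fit was wrong. About 9 N of vertical force also appeared on the tool while pushing, and it vanished on release.

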